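Nudge a glazed tile home in the tile crank

TASK

Pick up the wooden paddle and, with the end of its blade, nudge the freshly glazed tile into the upper crank in small gentle taps, the blade coming off the tile between taps, until you feel it bear on the padded stop bar hidden inside (the tile may end up flush with the mouth or up to 30 mm in). Do not shove the tile fast or press it hard, let nothing but the paddle touch it, and do not knock the rack. Then lay the paddle flat on the bench well clear of the rack, leaving the tile resting against the stop and the beakers, jar and post where they stand.

Things in the scene. Friction and masses are not known exactly. Their poses are not given: they have to be found in the camera images.
- rack: Fixed buff kiln rack: two open-fronted tile cranks (trays) stacked under a flat cover bat, 222 x 188, 88 high, leaning back 0.05 rad on a strip under its front edge. Origin: middle of its underside. +x runs from the open mouth, which faces the robot's right (-y, within 20 degrees), to the closed back, sloping down 0.05 rad. The lower crank already holds a tile, which stays.
- mouth (a point): Middle of the upper crank's open front at the height of its rib tops, 107.5 mm in front of the rack's middle. Opening: 156 wide between the side walls, 22 from rib tops to cover. Two ribs, 14 wide, 8 high, 86 clear apart, run inwards over the floor; the tile slides on them between the walls.
- back: Closed back plate of the upper crank, part of the rack, same axes; origin 209 mm in from the mouth. In front of it, hidden by the cover, a firm stop bar spans the crank, faced with springy ceramic fibre that gives 1 mm per 4 N, 6 mm at most. Its face is 148 to 180 mm in from the mouth, different each time and not measured.
- tile: Square tile, 150 x 150 x 9, about 0.4 kg, raw pale glaze on top, lying on the ribs of the upper crank, its leading edge 90 to 120 mm in, the rest sticking out. Origin: middle of its underside; +x points into the crank. It slides against 1 to 3 N of friction and stays where left. Tap it slower than 0.1 m/s and with well under 15 N.
- tile_edge (a point): Middle of the tile's outer edge (the one to tap), at half its thickness, 75 mm behind the tile's middle.
- paddle: Flat wooden potter's paddle, 260 long, 0.14 kg, lying on the bench. +x runs from handle to blade. Blade: 120 long, 56 wide, 16 thick, square end. Handle: 26 wide, 22 high. Blade and handle share one flat underside; the origin is in the middle of it.
- paddle_tip (a point): Middle of the blade's end face, 130 mm ahead of the paddle's origin and 8 above its underside.
- paddle_grip (a point): Point in the handle close behind the blade, 20 mm behind the paddle's origin and 11 above its underside; grip here across the 26 mm width, from above.
- beaker_tall: Bisque beaker, 68 across, 85 high, a bystander. Origin: middle of its underside.
- beaker_low: Low bisque beaker, 76 across, 55 high, a bystander. Origin: middle of its underside.
- jar: Glaze jar with a lid, 72 across, 80 high, a bystander. Origin: middle of its underside.
- post: Square kiln post, 35 x 35 x 70, a bystander. Origin: middle of its underside.

How it is judged:
By the outcome, as a careful person would: the job done as asked, in the order asked, and still so for the second after the job is handed in, with the robot touching nothing.
It also fails if it takes over 72 s, if anything falls off the work surface, if the arm or the gripper's body presses on something with over 40 N, if the wrist force passes 120 N, or if a joint passes its speed limit or range.

ROBOT

A 6-joint arm with a two-finger parallel gripper is mounted at the origin on the work surface. World frame = base frame: x ahead of the robot, y to its left, z up, the work surface at z = 0. Lengths are in m, angles in rad, forces in N, time in s.
With the tool pointing down it reaches from about 0.35 to 0.775 m from the base axis. Payload 7.3 kg.
Tool frame: the origin (TCP) lies at the very end of the fingers, on their centre line; the grasp point (between the pads) lies 19 mm behind it; z points along the fingers, y is the line along which they close (so a half turn about z gives the same grasp; the last joint's range is limited). The gripper opens to 92 mm and grips with 3 to 60 N. Pads are 19 mm wide; open, the fingers measure 130 mm over their backs; the gripper's body (75 mm by 190 mm) begins 47 mm behind the grasp point.
Start: joints at [1.126, 0.342, 1.524, -0, 1.275, -0.146], TCP at [0.155, 0.502, 0.197] pointing down, gripper open.
Joint ranges: [-2.53, 2.53], [-0.77, 2.02], [0.04, 2.7], [-1, 4.14], [0.28, 2.66], [-3.11, 3.11]. Speed limits (rad/s): [2.57, 2.57, 3.14, 3.14, 3.14, 3.14].

INTERFACE

Orientations are given as a rotation vector (axis times angle).
In Python, from rig import r, cams gives the robot as it stands. The module is installed in compiled form; this text tells all that it offers.
- The arm moves only by the shell command python3 -m jog 'ROWS' [FORCE]. ROWS is JSON, a list of rows, each a list of 7 numbers: the shift along the tool's x, y, z each as a share of 40 cm, from -1 to 1, then the turn, a rotation vector about the tool's x, y, z each as a share of 60 degrees, from -1 to 1, then the opening, from 0 (shut) to 1 (fully open). A call has 1 to 12 rows; each row is the pose to reach, as a shift and turn from the pose commanded when the call began, along the tool's axes at that moment; what a row does not reach only later rows make up. A row lasts 1/12 s, in which the tool goes at most 41.7 mm and 7.16 degrees, less where a joint would pass 70% of its speed; a pose out of reach is approached as far as the arm can. A call with a number of a shift or a turn outside -1 to 1 is refused whole. A call with a gripper value outside its range is refused whole. The fingers move at their own pace and stop on an object; FORCE is the grip in N (left out, the last holds). Time passes only in rows, so rows that repeat a pose let the fingers close. It gives the time, the measured TCP pose, the force, the opening and the grip force at its end, in the units of the state.
- r.state(): the state, without advancing time (a new reading comes with each control period).
- cams.read_camera(name): name is "scene" or "top" or "wrist"; returns a dict with "img" (384x512x3 uint8, blue, green, red), "mtx" (3x3 intrinsics, pixels), "pose" (4x4, takes a point from camera to world coordinates); the wrist camera has in their place "tool_from_camera" (4x4, takes a point from camera to tool coordinates, whose origin is the TCP and whose axes are the flange's). Camera axes: x right, y up, looking along -z (the intrinsics and any distortion apply to the point x, -y, -z); pixel columns grow to the right and rows downward; lengths in m; the calibration is good to about 2 mm. A picture is of the moment at which its call begins: read the wrist's pose just before it. There is no depth.
- r.sign_off(): hands the job in; it is judged then, once.
The state is a dict: "time": time; "q": joint angles; "qvel": joint speeds; "joint_efforts": joint torques, N m; "eef_pos": TCP position; "tcp_rot": TCP orientation; "force": force on the tool from outside, world axes, zero at the start; "moment": the same for the moment, N m; "opening": opening from 0.0 (shut) to 1.0 (fully open); "finger_force": force on a finger pad.
Only numpy, scipy, OpenCV 4.12 (cv2) and the standard library are available. Lean on these libraries where they do the work, as an engineer would, in place of code of your own. Each camera call takes 0.05 s, during which the arm holds its last target. There are 200 camera calls.

## Working session

There is one attempt and no reset: what is moved stays moved. The work goes in short steps, Python scripts to look and compute and a shell command to move; the robot and the scene stay as the last step left them, time stands still between calls to the robot, and variables do not carry over. Pictures are saved under pics/ and viewed, at most 10 in all, crops included, and the job is handed in when it is done.

```bash
mkdir -p pics; python3 - <<'E'
from rig import r,cams
import cv2,numpy as np
s=r.state();print(s['time'],s['eef_pos'],s['tcp_rot'],s['force'])
for n in("scene","top"):
    c=cams.read_camera(n);cv2.imwrite(f"pics/{n}0.png",c["img"]);print(n,c["mtx"].tolist(),c["pose"].round(3).tolist(),[k for k in c])
E
```

```text
0.0 [0.15433143 0.50131509 0.19655036] [-4.67488791e-01 -3.10618151e+00  2.33777052e-03] [0.87989325 0.5928466  0.51440848]
scene [[382.54435169566017, 0.0, 262.23656603283894], [0.0, 382.54435169566017, 197.31137196080743], [0.0, 0.0, 1.0]] [[0.638, -0.549, 0.54, 1.112], [0.77, 0.465, -0.437, -0.422], [-0.012, 0.695, 0.719, 0.754], [0.0, 0.0, 0.0, 1.0]] ['img', 'mtx', 'pose']
top [[432.23030273627455, 0.0, 252.62559339246738], [0.0, 432.23030273627455, 187.2190762696059], [0.0, 0.0, 1.0]] [[0.013, 0.998, -0.055, 0.556], [-1.0, 0.012, -0.009, -0.015], [-0.008, 0.055, 0.998, 0.963], [0.0, 0.0, 0.0, 1.0]] ['img', 'mtx', 'pose']
```

View pics/top0.png

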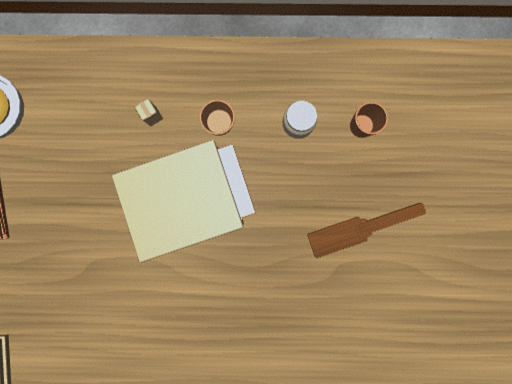

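View pics/scene0.png

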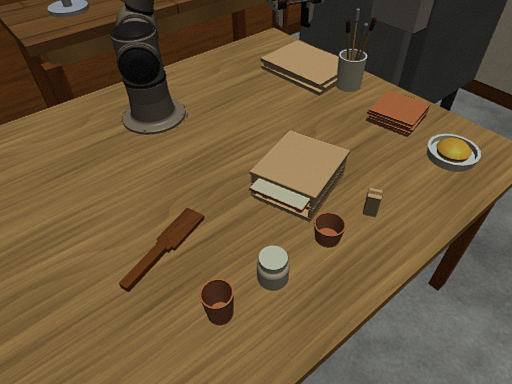

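```bash
cat >h.py <<'E'
import cv2,numpy as np
from rig import r,cams
def ray(c,p,pose=None):
    P=c["pose"] if pose is None else pose; M=c["mtx"]
    d=P[:3,:3]@np.array([(p[0]-M[0,2])/M[0,0],-(p[1]-M[1,2])/M[1,1],-1.]); return P[:3,3],d
def onz(c,p,z,pose=None):
    o,d=ray(c,p,pose); return o+d*(z-o[2])/d[2]
def tri(c1,p1,c2,p2):
    A=[];b=[];
    for c,p in((c1,p1),(c2,p2)):
        o,d=ray(c,p);d=d/np.linalg.norm(d);Q=np.eye(3)-np.outer(d,d);A.append(Q);b.append(Q@o)
    x=np.linalg.lstsq(np.vstack(A),np.hstack(b),rcond=None)[0]
    return x,np.linalg.norm(np.vstack(A)@x-np.hstack(b))
def biggest(m):
    cs,_=cv2.findContours(m.astype(np.uint8),cv2.RETR_EXTERNAL,cv2.CHAIN_APPROX_NONE);return max(cs,key=cv2.contourArea)
E
python3 - <<'E'
from h import *
T=cams.read_camera("top");S=cams.read_camera("scene")
for c,pts in((T,[(238,180),(177,200),(335,237),(400,217),(100,200)]),(S,[(280,193),(300,160),(180,232),(140,270),(100,200),(258,180),(310,206)])):
    hsv=cv2.cvtColor(c["img"],cv2.COLOR_BGR2HSV)
    for p in pts: print(p,c["img"][p[1],p[0]],hsv[p[1],p[0]])
t=T["img"].astype(int);h=cv2.cvtColor(T["img"],cv2.COLOR_BGR2HSV)
m=np.zeros(t.shape[:2],bool);m[135:230,205:265]=1
tile=biggest(m&(h[...,1]<30)&(h[...,2]>150))
print("tile top",cv2.boxPoints(cv2.minAreaRect(tile)).round(1).tolist())
m[:]=0;m[130:270,100:260]=1
cov=biggest(m&(h[...,2]>185)&(h[...,1]>35)&(h[...,1]<90))
print("cover",cv2.boxPoints(cv2.minAreaRect(cov)).round(1).tolist())
m[:]=0;m[190:270,295:440]=1
pad=biggest(m&(h[...,0]<12)&(h[...,2]<160))
print("paddle",cv2.boxPoints(cv2.minAreaRect(pad)).round(1).tolist(),cv2.contourArea(pad))
a=cv2.resize(T["img"][130:270,100:260],None,fx=4,fy=4,interpolation=cv2.INTER_NEAREST)
b=cv2.resize(S["img"][125:225,240:360],None,fx=6,fy=6,interpolation=cv2.INTER_CUBIC)
cv2.imwrite("pics/b.png",b)
E
```

```text
(238, 180) [220 211 205] [108  17 220]
(177, 200) [174 207 205] [ 32  41 207]
(335, 237) [ 50  88 134] [ 14 160 134]
(400, 217) [ 40  80 125] [ 14 173 125]
(100, 200) [ 89 134 165] [ 18 117 165]
(280, 193) [145 172 173] [ 29  41 173]
(300, 160) [ 99 141 167] [ 19 104 167]
(180, 232) [23 51 92] [ 12 191  92]
(140, 270) [22 51 95] [ 12 196  95]
(100, 200) [ 57  96 122] [ 18 136 122]
(258, 180) [154 178 176] [ 33  34 178]
(310, 206) [37 55 67] [ 18 114  67]
tile top [[217.39999389648438, 149.1999969482422], [231.8000030517578, 144.39999389648438], [254.39999389648438, 212.1999969482422], [240.0, 217.0]]
cover [[109.9000015258789, 174.89999389648438], [200.6999969482422, 143.89999389648438], [230.3000030517578, 230.5], [139.5, 261.5]]
paddle [[320.0, 253.0], [320.0, 253.0], [320.0, 253.0], [320.0, 253.0]] 0.0
```

View pics/b.png

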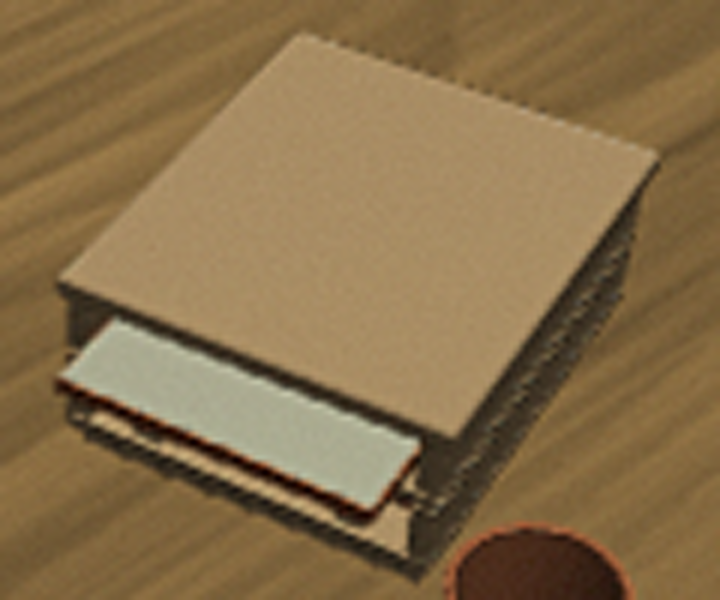

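```bash
python3 - <<'E'
from h import *
np.set_printoptions(precision=4,suppress=True)
T=cams.read_camera("top");S=cams.read_camera("scene")
h=cv2.cvtColor(T["img"],cv2.COLOR_BGR2HSV)
for n,a,b in(("tileL",(254,213.5),(250.3,188.2)),("tileR",(232,145.5),(302,210.3)),("covFL",(242,226.5),(250,172.3)),("covFR",(214.5,141.2),(315.8,197.8)),("covBL",(140,262),(290.8,130.8)),("covBR",(113,175),(349.7,150.8))):
    print(n,*tri(T,a,S,b))
m=np.zeros(h.shape[:2],bool);m[190:270,295:440]=1
m=(m&(h[...,0]<=16)&(h[...,1]>145)&(h[...,2]<150)).astype(np.uint8)
m=cv2.morphologyEx(m,cv2.MORPH_CLOSE,np.ones((3,3)));m=cv2.morphologyEx(m,cv2.MORPH_OPEN,np.ones((3,3)))
p=biggest(m);R=cv2.minAreaRect(p);bp=cv2.boxPoints(R)
print(cv2.contourArea(p),R)
W=np.array([onz(T,q,0.017)[:2] for q in p[:,0]])
c=W.mean(0)
r0=cv2.minAreaRect((W*1000).astype(np.float32));print("mm",r0,cv2.boxPoints(r0).tolist())
# axis from handle-and-blade: use long axis of rect
b=cv2.boxPoints(r0);e=max([(b[1]-b[0]),(b[2]-b[1])],key=np.linalg.norm);e=e/np.linalg.norm(e);e=e if e[1]>0 else -e
n=np.array([-e[1],e[0]]);s=W*1000@e;l=W*1000@n;tip=s.max();tail=s.min()
for k in range(0,13):
    q=(s>tail+20*k)&(s<=tail+20*k+20)
    if q.any(): print(20*k,l[q].min(),l[q].max(),(l[q].min()+l[q].max())/2)
print(e,np.degrees(np.arctan2(e[1],e[0])),tail,tip)
E
```

```text
tileL [ 0.5516 -0.0097  0.0691] 0.0015986708316815558
tileR [0.6922 0.0377 0.07  ] 0.0013448520646648786
covFL [0.5247 0.013  0.0918] 1.0062178711392765e-05
covFR [0.6981 0.0732 0.0938] 0.0036992553879325934
covBL [0.4512 0.2206 0.0824] 0.0028752400171945082
covBR [0.6266 0.2794 0.0849] 0.0017122109352964235
2059.0 ((367.625732421875, 226.45675659179688), (25.681299209594727, 119.27471923828125), 71.02959442138672)
mm ((525.784423828125, -258.14825439453125), (55.39897918701172, 260.2502136230469), 19.62641143798828) [[455.9870300292969, -144.88693237304688], [543.4013671875, -390.0173034667969], [595.581787109375, -371.4095764160156], [508.16748046875, -126.27920532226562]]
0 -421.04994895505325 -395.68038728112515 -408.3651681180892
20 -421.2451951993886 -395.1780160977784 -408.2116056485835
40 -420.73644072675876 -395.3782950632979 -408.05736789502834
60 -421.50539775104033 -395.51176836492306 -408.5085830579817
80 -421.1268130342699 -395.7119093423201 -408.419361188295
100 -421.2568653240352 -395.91196759528407 -408.5844164596596
120 -428.35803254911684 -388.7281611221697 -408.54309683564327
140 -436.03690050854385 -381.98589216072196 -409.0113963346329
160 -436.22893079814514 -380.92217826816756 -408.5755545331564
180 -435.71708451218757 -380.9897696210074 -408.3534270665975
200 -435.7810977808594 -381.89295747774963 -408.83702762930454
220 -436.1010317046861 -380.8299574094456 -408.4654945570659
240 -436.22894351251904 -381.5976736944886 -408.9133086035038
[-0.3359  0.9419] 109.6264 -549.8792294627676 -289.6290217948
```

```bash
python3 - <<'E'
from h import *
np.set_printoptions(precision=4,suppress=True)
T=cams.read_camera("top");S=cams.read_camera("scene")
h=cv2.cvtColor(T["img"],cv2.COLOR_BGR2HSV)
def circ(box,cond,z):
    m=np.zeros(h.shape[:2],bool);m[box[1]:box[3],box[0]:box[2]]=1
    p=biggest(m&cond)
    W=np.array([onz(T,q,z)[:2]*1000 for q in p[:,0]],np.float32)
    (c,rad)=cv2.minEnclosingCircle(W);print(p[:,0].min(0),p[:,0].max(0),c,rad);return np.array(c)/1000
J=circ((280,95,322,140),(h[...,1]<60)&(h[...,2]>140),.08)
K=circ((350,98,395,140),(h[...,0]<=12),.085)
L=circ((195,95,240,140),(h[...,0]<=12)&(h[...,1]>90),.055)
e=np.array([np.cos(np.radians(109.2)),np.sin(np.radians(109.2))]);n=np.array([e[1],-e[0]])
t=np.array([.6219,.0140])
for k,c in zip("JKL",(J,K,L)):print(k,"along",(c-t)@e,"lateral(+x side)",(c-t)@n)
E
```

```text
[284 100] [316 133] (752.0385131835938, -103.808837890625) 35.13203048706055
[351 102] [387 136] (745.5679321289062, -242.3182373046875) 39.61846923828125
[202 103] [233 121] (757.7258911132812, 69.66497039794922) 35.08658981323242
J along -0.15405409915127763 lateral(+x side) 0.0841563392351656
K along -0.2827311447197982 lateral(+x side) 0.03249455365833466
L along 0.00790007734308739 lateral(+x side) 0.14657711418940794
```

```bash
cat >>h.py <<'E'
from scipy.spatial.transform import Rotation as Ro
def frame(yaw,pitch,flip=1):
    """tool R: tool x along flip*paddle forward axis (pitched nose-down), z = down"""
    e=np.array([np.cos(yaw)*np.cos(pitch),np.sin(yaw)*np.cos(pitch),-np.sin(pitch)])
    x=e*flip; y=np.cross([0,0,-1],x); y/=np.linalg.norm(y); return np.c_[x,y,np.cross(x,y)]
def go(p,R,s=None):
    s=s or r.state(); A=Ro.from_rotvec(s["tcp_rot"]); d=A.inv().apply(np.array(p)-s["eef_pos"])
    w=(A.inv()*Ro.from_matrix(R)).as_rotvec()
    print("shift",(d/.4).round(4),"turn",(w/np.radians(60)).round(4),"mm",(d*1e3).round(1),"deg",np.degrees(w).round(2))
E
python3 - <<'E'
from h import *
s=r.state();print(Ro.from_rotvec(s["tcp_rot"]).as_matrix().round(3),s["q"])
for f in(1,-1): go([.5325,-.277,.15],frame(np.radians(109.5),0,f))
E
```

```text
[[-0.956  0.294 -0.   ]
 [ 0.294  0.956 -0.   ]
 [ 0.    -0.    -1.   ]] [ 1.12596233e+00  3.42132114e-01  1.52419771e+00 -1.90807351e-05
  1.27540390e+00 -1.45999782e-01]
shift [-1.4762 -1.5823  0.1181] turn [-1.000e-04  1.000e-04  8.896e-01] mm [-590.5 -632.9   47.2] deg [-1.000e-02  0.000e+00  5.338e+01]
shift [-1.4762 -1.5823  0.1181] turn [-1.0000e-04 -2.0000e-04 -2.1104e+00] mm [-590.5 -632.9   47.2] deg [-0.0000e+00 -1.0000e-02 -1.2662e+02]
```

```bash
R1='[-0.86,-0.71,0,0,0,0,1]'; python3 -m jog '[[-0.86,-0.71,0,0,0,0,1],[-0.86,-0.71,0,0,0,0,1],[-0.86,-0.71,0,0,0,0,1],[-0.86,-0.71,0,0,0,0,1],[-0.86,-0.71,0,0,0,0,1],[-0.86,-0.71,0,0,0,0,1],[-0.86,-0.71,0,0,0,0,1],[-0.86,-0.71,0,0,0,0,1],[-0.86,-0.71,0,0,0,0,1],[-0.86,-0.71,0,0,0,0,1],[-0.86,-0.71,0,0,0,0,1],[-0.86,-0.71,0,0,0,0,1]]'
python3 -m jog '[[-0.616,-0.875,0,0,0,0.889,1],[-0.616,-0.875,0,0,0,0.889,1],[-0.616,-0.875,0,0,0,0.889,1],[-0.616,-0.875,0,0,0,0.889,1],[-0.616,-0.875,0.1,0,0,0.889,1],[-0.616,-0.875,0.1,0,0,0.889,1],[-0.616,-0.875,0.1,0,0,0.889,1],[-0.616,-0.875,0.1,0,0,0.889,1],[-0.616,-0.875,0.1,0,0,0.889,1],[-0.616,-0.875,0.1,0,0,0.889,1],[-0.616,-0.875,0.1,0,0,0.889,1],[-0.616,-0.875,0.1,0,0,0.889,1]]'
python3 - <<'E'
from h import *
go([.5325,-.277,.1],frame(np.radians(109.6),0))
s=r.state();c=cams.read_camera("wrist");cv2.imwrite("pics/w1.png",c["img"])
print(s["q"],s["force"],c["tool_from_camera"].round(3).tolist(),c["mtx"][0])
E
```

```text
time: 1.4
eef_pos: [0.4026, 0.1251, 0.1973]
tcp_rot: [0.475, 3.103, -0.002]
force: [0.6, 0.6, -0.6]
opening: 0.997
finger_force: 0.0
time: 2.4
eef_pos: [0.5322, -0.2809, 0.1555]
tcp_rot: [-1.816, -2.562, 0.001]
force: [0.8, -0.2, -0.7]
opening: 1.002
finger_force: 0.0
shift [0.0089 0.004  0.1388] turn [-0.0009 -0.0006 -0.0042] mm [ 3.6  1.6 55.5] deg [-0.05 -0.04 -0.25]
[-6.12696040e-01  5.16470605e-01  1.36397921e+00 -4.21550166e-04
  1.26219235e+00 -9.50228155e-01] [ 0.79208424 -0.195073   -0.74911094] [[0.0, 0.954, 0.3, 0.081], [1.0, -0.001, 0.001, -0.0], [0.001, 0.3, -0.954, -0.188], [0.0, 0.0, 0.0, 1.0]] [307.05191868   0.         256.14276927]
```

View pics/w1.png

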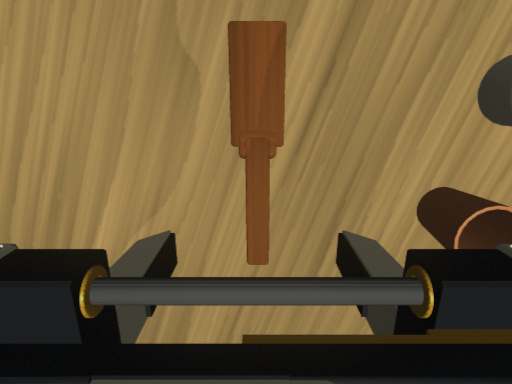

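```bash
python3 - <<'E'
from h import *
s=r.state();c=cams.read_camera("wrist")
P=np.eye(4);P[:3,:3]=Ro.from_rotvec(s["tcp_rot"]).as_matrix();P[:3,3]=s["eef_pos"];P=P@c["tool_from_camera"]
a=onz(c,(257.5,22),.016,P);b=onz(c,(258,264),.022,P);print(a,b,np.linalg.norm((a-b)[:2]),(a+b)/2)
E
```

```text
[ 0.48218929 -0.13661687  0.016     ] [ 0.56832897 -0.37800227  0.022     ] 0.25629466519227784 [ 0.52525913 -0.25730957  0.019     ]
```

```bash
python3 -m jog '[[0.009,0.004,0.08,0,0,-0.004,1],[0.009,0.004,0.16,0,0,-0.004,1],[0.009,0.004,0.24,0,0,-0.004,1],[0.009,0.004,0.3,0,0,-0.004,1],[0.009,0.004,0.34,0,0,-0.004,1],[0.009,0.004,0.36,0,0,-0.004,1],[0.009,0.004,0.37,0,0,-0.004,1],[0.009,0.004,0.378,0,0,-0.004,1],[0.009,0.004,0.378,0,0,-0.004,1],[0.009,0.004,0.378,0,0,-0.004,1]]' 40
python3 -m jog '[[0,0,0,0,0,0,0],[0,0,0,0,0,0,0],[0,0,0,0,0,0,0],[0,0,0,0,0,0,0],[0,0,0,0,0,0,0],[0,0,0,0,0,0,0],[0,0,0,0,0,0,0],[0,0,0,0,0,0,0]]' 40
```

```text
time: 3.33
eef_pos: [0.5331, -0.2741, 0.0072]
tcp_rot: [1.805, 2.569, 0.0]
force: [0.7, -1.6, 0.1]
opening: 1.0
finger_force: 0.0
time: 4.0
eef_pos: [0.5324, -0.274, 0.006]
tcp_rot: [-1.807, -2.57, -0.0]
force: [0.3, 0.4, 1.0]
opening: 0.467
finger_force: 0.0
```

```bash
python3 -m jog '[[0,0,0.008,0,0,0,0],[0,0,0.008,0,0,0,0],[0,0,0.008,0,0,0,0],[0,0,0.008,0,0,0,0],[0,0,0.008,0,0,0,0],[0,0,0.008,0,0,0,0]]' 40
python3 -m jog '[[0,0,-0.03,0,0,0,0],[0,0,-0.08,0,0,0,0],[0,0,-0.16,0,0,0,0],[0,0,-0.24,0,0,0,0],[0,0,-0.32,0,0,0,0],[0,0,-0.4,0,0,0,0],[0,0,-0.4,0,0,0,0]]' 40
python3 - <<'E'
from h import *
s=r.state();print(s["eef_pos"],s["force"],s["moment"],s["opening"],s["finger_force"])
c=cams.read_camera("wrist");cv2.imwrite("pics/w2.png",c["img"])
E
```

```text
time: 4.5
eef_pos: [0.5325, -0.274, 0.0029]
tcp_rot: [1.807, 2.57, 0.0]
force: [0.8, -0.1, -0.3]
opening: 0.034
finger_force: 0.0
time: 5.08
eef_pos: [0.5354, -0.2759, 0.1712]
tcp_rot: [1.799, 2.559, 0.0]
force: [0.7, -0.6, 0.6]
opening: 0.008
finger_force: 0.0
[ 0.53542117 -0.27594447  0.17119183] [ 0.71218994 -0.58921058  0.61665302] [-0.10946717 -0.00187993 -0.00648545] 0.007817678608664936 0.0
```

View pics/w2.png

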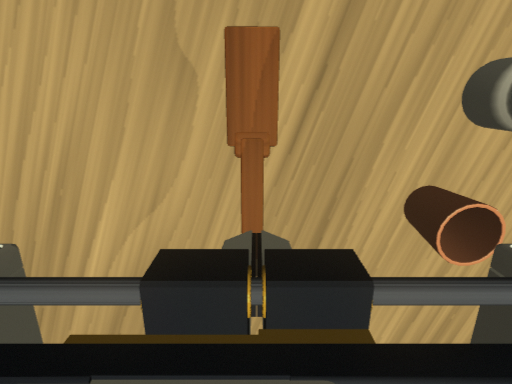

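```bash
python3 - <<'E'
from h import *
T=cams.read_camera("top");S=cams.read_camera("scene")
a=T["img"][170:290,290:450];b=S["img"][130:330,90:250]
o=np.hstack([cv2.resize(a,(400,300)),cv2.resize(b,(400,500))[100:400]])
cv2.imwrite("pics/c3.png",cv2.resize(o,(800,300)))
E
```

```text
(no output)
```

View pics/c3.png

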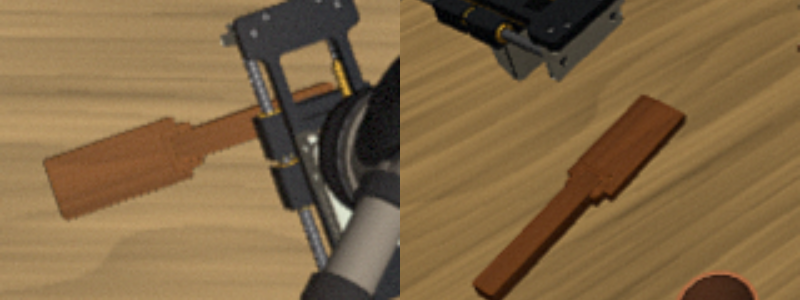

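```bash
python3 -m jog '[[0,0,0.08,0,0,0,1],[0,0,0.16,0,0,0,1],[0,0,0.2,0,0,0,1],[0,0,0.24,0,0,0,1],[0,0,0.28,0,0,0,1],[0,0,0.28,0,0,0,1],[0,0,0.28,0,0,0,1],[0,0,0.28,0,0,0,1],[0,0,0.28,0,0,0,1],[0,0,0.28,0,0,0,1],[0,0,0.28,0,0,0,1],[0,0,0.28,0,0,0,1]]' 40
python3 - <<'E'
from h import *
go([.5325,-.277,.01],frame(np.radians(109.6),0))
print(r.state()["eef_pos"],r.state()["opening"])
c=cams.read_camera("wrist");cv2.imwrite("pics/w4.png",c["img"])
E
```

```text
time: 6.23
eef_pos: [0.5327, -0.2741, 0.0514]
tcp_rot: [1.806, 2.569, 0.0]
force: [-1.1, -0.9, -0.1]
opening: 0.829
finger_force: 0.0
shift [-0.0065 -0.0029  0.1035] turn [0.0006 0.0007 0.0031] mm [-2.6 -1.2 41.4] deg [0.04 0.04 0.18]
[ 0.53268061 -0.2741444   0.05140444] 0.8286662271826469
```

View pics/w4.png

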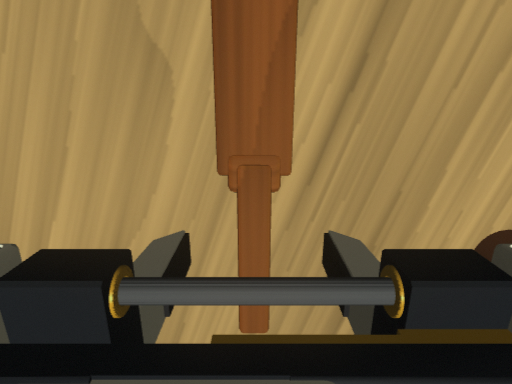

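```bash
python3 -m jog '[[-0.006,-0.003,0.06,0,0,0.003,1],[-0.006,-0.003,0.1,0,0,0.003,1],[-0.006,-0.003,0.12,0,0,0.003,1],[-0.006,-0.003,0.14,0,0,0.003,1],[-0.006,-0.003,0.145,0,0,0.003,1],[-0.006,-0.003,0.15,0,0,0.003,1],[-0.006,-0.003,0.15,0,0,0.003,1]]' 40
python3 -m jog '[[0,0,0.005,0,0,0,1],[0,0,0.01,0,0,0,1],[0,0,0.015,0,0,0,1],[0,0,0.02,0,0,0,1],[0,0,0.02,0,0,0,1]]' 40
python3 -m jog '[[0,0,0.003,0,0,0,1],[0,0,0.006,0,0,0,1],[0,0,0.01,0,0,0,1],[0,0,0.01,0,0,0,1]]' 40
```

```text
time: 6.87
eef_pos: [0.5325, -0.2768, -0.0089]
tcp_rot: [1.81, 2.567, 0.0]
force: [0.1, 0.4, 0.6]
opening: 1.0
finger_force: 0.0
time: 7.28
eef_pos: [0.532, -0.2765, -0.0176]
tcp_rot: [-1.81, -2.567, -0.0]
force: [0.2, -0.4, -0.3]
opening: 0.997
finger_force: 0.0
time: 7.62
eef_pos: [0.532, -0.2766, -0.0216]
tcp_rot: [-1.811, -2.567, -0.0]
force: [1.2, 0.5, 0.9]
opening: 1.0
finger_force: 0.0
```

```bash
python3 -m jog '[[0,0,0.003,0,0,0,1],[0,0,0.006,0,0,0,1],[0,0,0.008,0,0,0,1],[0,0,0.008,0,0,0,1]]' 40
python3 -m jog '[[0,0,0.003,0,0,0,1],[0,0,0.005,0,0,0,1],[0,0,0.005,0,0,0,1]]' 40
python3 -m jog '[[0,0,0.003,0,0,0,1],[0,0,0.005,0,0,0,1],[0,0,0.005,0,0,0,1]]' 40
```

```text
time: 7.95
eef_pos: [0.532, -0.2766, -0.0246]
tcp_rot: [-1.811, -2.567, -0.0]
force: [-0.1, -0.0, -0.4]
opening: 0.997
finger_force: 0.0
time: 8.2
eef_pos: [0.532, -0.2766, -0.0266]
tcp_rot: [-1.811, -2.567, -0.0]
force: [-0.6, 0.2, -0.0]
opening: 0.997
finger_force: 0.0
time: 8.45
eef_pos: [0.532, -0.2766, -0.0286]
tcp_rot: [-1.811, -2.567, -0.0]
force: [-0.5, 0.2, 0.1]
opening: 1.0
finger_force: 0.0
```

```bash
python3 -m jog '[[0,0,0,0,0,0,0],[0,0,0,0,0,0,0],[0,0,0,0,0,0,0],[0,0,0,0,0,0,0],[0,0,0,0,0,0,0],[0,0,0,0,0,0,0],[0,0,0,0,0,0,0],[0,0,0,0,0,0,0],[0,0,0,0,0,0,0],[0,0,0,0,0,0,0],[0,0,0,0,0,0,0],[0,0,0,0,0,0,0]]' 40
python3 -m jog '[[0,0,0,0,0,0,0],[0,0,0,0,0,0,0]]' 40
```

```text
time: 9.45
eef_pos: [0.5321, -0.2766, -0.0284]
tcp_rot: [-1.811, -2.567, -0.0]
force: [0.1, 0.5, 0.0]
opening: 0.281
finger_force: 40.0
time: 9.62
eef_pos: [0.5321, -0.2767, -0.0284]
tcp_rot: [-1.811, -2.567, -0.0]
force: [-0.3, -0.3, 0.0]
opening: 0.281
finger_force: 40.0
```

```bash
cat >>h.py <<'E'
YAW=np.radians(109.0);E3=np.array([np.cos(YAW),np.sin(YAW),-.05]);N3=np.array([np.sin(YAW),-np.cos(YAW),0])
EDGE=np.array([.6219,.0140,.0665]);TIP=np.array([.150,0,-.0365]);RT=frame(YAW,.15)
def tipto(along,lat=-.008,up=0,s=None):
    go(EDGE+along*E3+lat*N3+[0,0,up]-RT@TIP,RT,s)
def tipnow():
    s=r.state();p=s["eef_pos"]+Ro.from_rotvec(s["tcp_rot"]).as_matrix()@TIP-EDGE;e=E3[:2]
    return "along %.4f lat %.4f up %.4f"%(p@np.r_[e,0],p@N3,p[2]+.05*(p@np.r_[e,0]))
E
python3 -m jog '[[0,0,-0.02,0,0,0,0],[0,0,-0.06,0,0,0,0],[0,0,-0.14,0,0,0,0],[0,0,-0.22,0,0,0,0],[0,0,-0.3,0,0,0,0],[0,0,-0.36,0,0,0,0],[0,0,-0.38,0,0,0,0],[0,0,-0.38,0,0,0,0],[0,0,-0.38,0,0,0,0]]' 40
python3 - <<'E'
from h import *
s=r.state();print(s["finger_force"],s["opening"],s["moment"],s["force"],s["eef_pos"])
tipto(-.03,up=.08)
E
```

```text
time: 10.37
eef_pos: [0.5316, -0.2763, 0.1228]
tcp_rot: [-1.81, -2.566, -0.0]
force: [-0.2, -0.4, -2.3]
opening: 0.28
finger_force: 40.0
39.998756647109985 0.28046823475934496 [-0.17153074  0.00219769  0.03252429] [-0.24366738 -0.41546355 -2.33828478] [ 0.53161787 -0.27630964  0.12275351]
shift [ 0.1488  0.4313 -0.029 ] turn [ 0.0002 -0.1442  0.0101] mm [ 59.5 172.5 -11.6] deg [ 0.01 -8.65  0.6 ]
```

```bash
python3 -m jog '[[0.02,0.05,-0.029,0,-0.03,0,0],[0.04,0.1,-0.029,0,-0.06,0,0],[0.07,0.2,-0.029,0,-0.1,0.01,0],[0.1,0.28,-0.029,0,-0.144,0.01,0],[0.12,0.35,-0.029,0,-0.144,0.01,0],[0.14,0.4,-0.029,0,-0.144,0.01,0],[0.149,0.431,-0.029,0,-0.144,0.01,0],[0.149,0.431,-0.029,0,-0.144,0.01,0],[0.149,0.431,-0.029,0,-0.144,0.01,0],[0.149,0.431,-0.029,0,-0.144,0.01,0]]' 40
python3 - <<'E'
from h import *
print(tipnow());tipto(-.03,up=.08);tipto(-.03)
T=cams.read_camera("top");S=cams.read_camera("scene")
o=np.hstack([cv2.resize(T["img"][110:260,200:400],(520,390)),cv2.resize(S["img"][120:320,130:330],(280,280))[:,:280] if 0 else cv2.resize(S["img"][130:290,200:320],(280,373))[:373].repeat(1,0) if 0 else cv2.resize(S["img"][130:290,205:320],(280,390))])
cv2.imwrite("pics/c5.png",o)
E
```

```text
time: 11.2
eef_pos: [0.6731, -0.1631, 0.1332]
tcp_rot: [1.753, 2.457, -0.134]
force: [0.3, -0.5, -0.9]
opening: 0.282
finger_force: 40.0
along -0.0304 lat -0.0091 up 0.0791
shift [ 0.0006  0.003  -0.0028] turn [-0.0022 -0.001  -0.0001] mm [ 0.2  1.2 -1.1] deg [-0.13 -0.06 -0.  ]
shift [0.0303 0.0035 0.195 ] turn [-0.0022 -0.001  -0.0001] mm [12.1  1.4 78. ] deg [-0.13 -0.06 -0.  ]
```

View pics/c5.png

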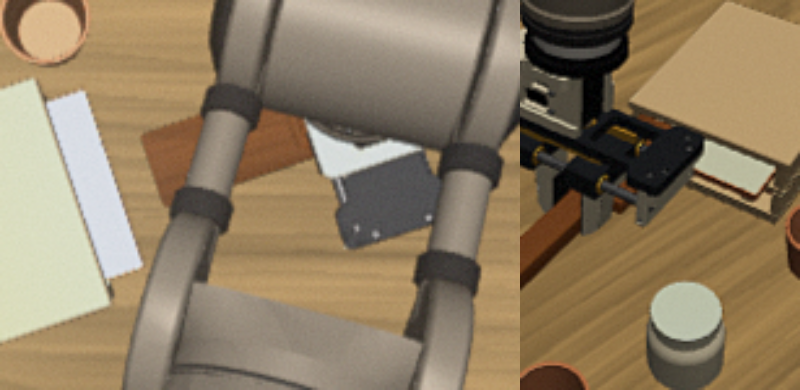

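```bash
python3 - <<'E'
from h import *
T=cams.read_camera("top")
for p in((200+143/2.6,110+132/2.6),(200+165/2.6,110+205/2.6)):
    w=onz(T,p,.1545);d=w-EDGE;print(w.round(4),"along",d@np.r_[E3[:2],0],"lat",d@N3)
for p in((200+85/2.6,110+92/2.6),(200+140/2.6,110+268/2.6)):
    w=onz(T,p,.0695);d=w-EDGE;print(w.round(4),"along",d@np.r_[E3[:2],0],"lat",d@N3)
E
```

```text
[ 0.6504 -0.0117  0.1545] along -0.03356963865875381 lat 0.018578354792884704
[ 0.5977 -0.0282  0.1545] along -0.0320367370551201 lat -0.03657962104048026
[0.6919 0.0355 0.0695] along -0.0024477801453163424 lat 0.07323933978306908
[ 0.5518 -0.0103  0.0695] along -0.00015727968917896018 lat -0.07419350790328304
```

```bash
python3 -m jog '[[0.005,0.003,0.03,0,0,0,0],[0.01,0.003,0.07,0,0,0,0],[0.016,0.003,0.11,0,0,0,0],[0.022,0.003,0.15,0,0,0,0],[0.026,0.003,0.175,0,0,0,0],[0.03,0.003,0.19,0,0,0,0],[0.03,0.003,0.195,0,0,0,0],[0.03,0.003,0.195,0,0,0,0],[0.03,0.003,0.195,0,0,0,0]]' 40
python3 - <<'E'
from h import *
print(tipnow(),r.state()["force"]);tipto(-.03);tipto(-.005)
T=cams.read_camera("top");S=cams.read_camera("scene")
o=np.hstack([cv2.resize(T["img"][110:260,200:330],(390,450),interpolation=cv2.INTER_CUBIC),cv2.resize(S["img"][160:260,215:305],(405,450),interpolation=cv2.INTER_CUBIC)])
cv2.imwrite("pics/c6.png",o)
E
```

```text
time: 12.1
eef_pos: [0.6762, -0.1624, 0.0571]
tcp_rot: [1.751, 2.454, -0.13]
force: [0.1, -0.1, -1.0]
opening: 0.283
finger_force: 40.0
along -0.0307 lat -0.0061 up 0.0025 [ 0.06801022 -0.12233961 -1.0435459 ]
shift [ 0.0028 -0.0049  0.0067] turn [ 0.002   0.0016 -0.0003] mm [ 1.1 -2.   2.7] deg [ 0.12  0.09 -0.02]
shift [ 0.065  -0.0049  0.0003] turn [ 0.002   0.0016 -0.0003] mm [26.  -2.   0.1] deg [ 0.12  0.09 -0.02]
```

View pics/c6.png

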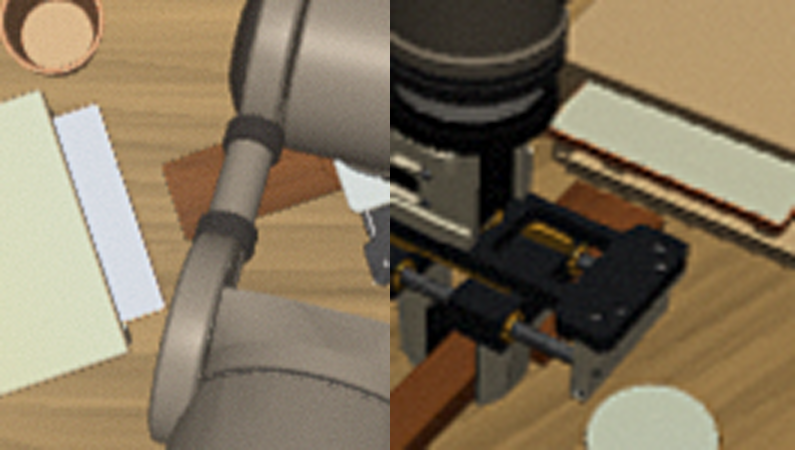

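```bash
python3 - <<'E'
from h import *
T=cams.read_camera("top");S=cams.read_camera("scene")
for a,b in(((263.3,190),(256.1,199.6)),((254.3,165),(275.4,208.2))):
    w,e=tri(T,a,S,b);d=w-EDGE;print(w.round(4),e,"along",d@np.r_[E3[:2],0],"lat",d@N3)
E
```

```text
[ 0.5997 -0.0286  0.0783] 0.0008529514705847023 along -0.033074450998742885 lat -0.03491818608700045
[ 0.6508 -0.0099  0.0767] 0.0001504467484748944 along -0.03203144597098037 lat 0.019489081636044833
```

```bash
cat >chk.py <<'E'
from h import *
import sys
s=r.state();f=-s["force"]@np.r_[E3[:2],0];print("F %.2f"%f,"M",np.round(s["moment"],2),tipnow(),"t",round(s["time"],2),flush=True)
sys.exit(f>float(sys.argv[1]))
E
python3 -m jog '[[0.008,-0.002,0,0,0,0,0],[0.018,-0.005,0,0,0,0,0],[0.03,-0.005,0,0,0,0,0],[0.042,-0.005,0,0,0,0,0],[0.055,-0.005,0,0,0,0,0],[0.065,-0.005,0,0,0,0,0],[0.065,-0.005,0,0,0,0,0]]' 40 >/dev/null; python3 chk.py 4
python3 -m jog '[[0.0075,0,-0.0008,0,0,0,0],[0.015,0,-0.0016,0,0,0,0],[0.0225,0,-0.0024,0,0,0,0],[0.03,0,-0.0032,0,0,0,0],[0.03,0,-0.0032,0,0,0,0]]' 40 >/dev/null; python3 chk.py 4 
```

```text
F 0.35 M [-0.02  0.05 -0.01] along -0.0034 lat -0.0086 up -0.0008 t 12.88
F -0.50 M [-0.    0.05 -0.02] along 0.0081 lat -0.0085 up -0.0007 t 13.3False
False
```

```bash
sed -i 's/sys.exit(f>float(sys.argv\[1\]))/sys.exit(int(f>float(sys.argv[1])))/' chk.py
cat >tile.py <<'E'
from h import *
T=cams.read_camera("top");h=cv2.cvtColor(T["img"],cv2.COLOR_BGR2HSV)
m=np.zeros(h.shape[:2],bool);m[135:230,205:265]=1
p=biggest(m&(h[...,1]<30)&(h[...,2]>150))[:,0]
d=np.array([onz(T,q,.0695) for q in p])-EDGE;a=d@np.r_[E3[:2],0];l=d@N3
for lo,hi in((-.07,-.05),(-.05,-.035),(-.03,.02),(.03,.05),(.05,.07)):
    k=(l>lo)&(l<hi);print(lo,"along",a[k].min().round(4) if k.any() else None)
print("lat",l.min(),l.max())
E
python3 tile.py
```

```text
-0.07 along None
-0.05 along 0.0192
-0.03 along 0.0108
0.03 along 0.0104
0.05 along 0.0104
lat -0.04485022995319371 0.07571778317718866
```

```bash
python3 -m jog '[[-0.01,0,0.001,0,0,0,0],[-0.01,0,0.001,0,0,0,0],[-0.0025,0,0.0003,0,0,0,0],[0.005,0,-0.0005,0,0,0,0],[0.0125,0,-0.0013,0,0,0,0],[0.0125,0,-0.0013,0,0,0,0]]' 40 >/dev/null; python3 chk.py 4 &&
python3 -m jog '[[-0.01,0,0.001,0,0,0,0],[-0.01,0,0.001,0,0,0,0],[-0.0025,0,0.0003,0,0,0,0],[0.005,0,-0.0005,0,0,0,0],[0.0125,0,-0.0013,0,0,0,0],[0.0125,0,-0.0013,0,0,0,0]]' 40 >/dev/null; python3 chk.py 4 &&
python3 -m jog '[[-0.01,0,0.001,0,0,0,0],[-0.01,0,0.001,0,0,0,0],[-0.0025,0,0.0003,0,0,0,0],[0.005,0,-0.0005,0,0,0,0],[0.0125,0,-0.0013,0,0,0,0],[0.0125,0,-0.0013,0,0,0,0]]' 40 >/dev/null; python3 chk.py 4; python3 tile.py
```

```text
F 0.10 M [-0.04  0.06  0.01] along 0.0132 lat -0.0085 up -0.0007 t 13.85
F 0.72 M [ 0.03  0.08 -0.03] along 0.0182 lat -0.0085 up -0.0006 t 14.35
F 0.00 M [-0.04  0.06 -0.01] along 0.0232 lat -0.0085 up -0.0006 t 14.85
-0.07 along None
-0.05 along None
-0.03 along 0.0259
0.03 along 0.0255
0.05 along 0.0256
lat -0.025215307853226843 0.07566466039785145
```

```bash
python3 -m jog '[[-0.0075,0,0.0008,0,0,0,0],[-0.0075,0,0.0008,0,0,0,0],[-0.002,0,0.0002,0,0,0,0],[0.002,0,-0.0002,0,0,0,0],[0.00375,0,-0.0004,0,0,0,0],[0.00375,0,-0.0004,0,0,0,0]]' >/dev/null; python3 chk.py 2 &&
python3 -m jog '[[-0.0075,0,0.0008,0,0,0,0],[-0.0075,0,0.0008,0,0,0,0],[-0.002,0,0.0002,0,0,0,0],[0.002,0,-0.0002,0,0,0,0],[0.00375,0,-0.0004,0,0,0,0],[0.00375,0,-0.0004,0,0,0,0]]' >/dev/null && python3 chk.py 2 &&
python3 -m jog '[[-0.0075,0,0.0008,0,0,0,0],[-0.0075,0,0.0008,0,0,0,0],[-0.002,0,0.0002,0,0,0,0],[0.002,0,-0.0002,0,0,0,0],[0.00375,0,-0.0004,0,0,0,0],[0.00375,0,-0.0004,0,0,0,0]]' >/dev/null && python3 chk.py 2 &&
python3 -m jog '[[-0.0075,0,0.0008,0,0,0,0],[-0.0075,0,0.0008,0,0,0,0],[-0.002,0,0.0002,0,0,0,0],[0.002,0,-0.0002,0,0,0,0],[0.00375,0,-0.0004,0,0,0,0],[0.00375,0,-0.0004,0,0,0,0]]' >/dev/null && python3 chk.py 2 &&
python3 -m jog '[[-0.0075,0,0.0008,0,0,0,0],[-0.0075,0,0.0008,0,0,0,0],[-0.002,0,0.0002,0,0,0,0],[0.002,0,-0.0002,0,0,0,0],[0.00375,0,-0.0004,0,0,0,0],[0.00375,0,-0.0004,0,0,0,0]]' >/dev/null && python3 chk.py 2 &&
python3 -m jog '[[-0.0075,0,0.0008,0,0,0,0],[-0.0075,0,0.0008,0,0,0,0],[-0.002,0,0.0002,0,0,0,0],[0.002,0,-0.0002,0,0,0,0],[0.00375,0,-0.0004,0,0,0,0],[0.00375,0,-0.0004,0,0,0,0]]' >/dev/null && python3 chk.py 2 
```

```text
F 0.95 M [-0.15 -0.    0.  ] along 0.0241 lat -0.0085 up -0.0006 t 15.4
F 1.11 M [-0.16 -0.03  0.05] along 0.0256 lat -0.0085 up -0.0006 t 15.9
F 0.90 M [-0.13 -0.01 -0.04] along 0.0272 lat -0.0085 up -0.0006 t 16.4
F 0.36 M [-0.21  0.   -0.01] along 0.0287 lat -0.0085 up -0.0006 t 16.9
F 0.60 M [-0.12  0.05 -0.  ] along 0.0302 lat -0.0085 up -0.0006 t 17.4
F 0.76 M [-0.16  0.04  0.02] along 0.0317 lat -0.0085 up -0.0006 t 17.9
```

```bash
python3 -m jog '[[-0.0075,0,0.0008,0,0,0,0],[-0.0075,0,0.0008,0,0,0,0],[-0.002,0,0.0002,0,0,0,0],[0.002,0,-0.0002,0,0,0,0],[0.00375,0,-0.0004,0,0,0,0],[0.00375,0,-0.0004,0,0,0,0]]' >/dev/null; python3 chk.py 2 &&
python3 -m jog '[[-0.0075,0,0.0008,0,0,0,0],[-0.0075,0,0.0008,0,0,0,0],[-0.002,0,0.0002,0,0,0,0],[0.002,0,-0.0002,0,0,0,0],[0.00375,0,-0.0004,0,0,0,0],[0.00375,0,-0.0004,0,0,0,0]]' >/dev/null && python3 chk.py 2 &&
python3 -m jog '[[-0.0075,0,0.0008,0,0,0,0],[-0.0075,0,0.0008,0,0,0,0],[-0.002,0,0.0002,0,0,0,0],[0.002,0,-0.0002,0,0,0,0],[0.00375,0,-0.0004,0,0,0,0],[0.00375,0,-0.0004,0,0,0,0]]' >/dev/null && python3 chk.py 2 &&
python3 -m jog '[[-0.0075,0,0.0008,0,0,0,0],[-0.0075,0,0.0008,0,0,0,0],[-0.002,0,0.0002,0,0,0,0],[0.002,0,-0.0002,0,0,0,0],[0.00375,0,-0.0004,0,0,0,0],[0.00375,0,-0.0004,0,0,0,0]]' >/dev/null && python3 chk.py 2 &&
python3 -m jog '[[-0.0075,0,0.0008,0,0,0,0],[-0.0075,0,0.0008,0,0,0,0],[-0.002,0,0.0002,0,0,0,0],[0.002,0,-0.0002,0,0,0,0],[0.00375,0,-0.0004,0,0,0,0],[0.00375,0,-0.0004,0,0,0,0]]' >/dev/null && python3 chk.py 2 &&
python3 -m jog '[[-0.0075,0,0.0008,0,0,0,0],[-0.0075,0,0.0008,0,0,0,0],[-0.002,0,0.0002,0,0,0,0],[0.002,0,-0.0002,0,0,0,0],[0.00375,0,-0.0004,0,0,0,0],[0.00375,0,-0.0004,0,0,0,0]]' >/dev/null && python3 chk.py 2; python3 tile.py
```

```text
F 1.93 M [-0.49 -0.06  0.02] along 0.0328 lat -0.0084 up -0.0005 t 18.4
F 5.16 M [-1.15 -0.28  0.09] along 0.0330 lat -0.0082 up -0.0004 t 18.9
-0.07 along None
-0.05 along None
-0.03 along None
0.03 along None
0.05 along 0.0355
lat 0.06562919061389878 0.09619143747200516
```

```bash
python3 - <<'E'
from h import *
s=r.state();print(s["force"],s["moment"],s["eef_pos"])
T=cams.read_camera("top");S=cams.read_camera("scene");print(r.state()["force"],r.state()["eef_pos"])
o=np.hstack([cv2.resize(T["img"][120:240,190:290],(375,450),interpolation=cv2.INTER_CUBIC),cv2.resize(S["img"][150:240,230:320],(450,450),interpolation=cv2.INTER_CUBIC)[:,:425]])
cv2.imwrite("pics/c7.png",o)
E
```

```text
[ 0.33878531 -5.74545901 -0.6683119 ] [-1.14853047 -0.26014082  0.08012946] [ 0.65352328 -0.10287873  0.05135009]
[ 1.9820468  -5.60282447 -0.61457383] [ 0.65350429 -0.10285903  0.05132443]
```

View pics/c7.png

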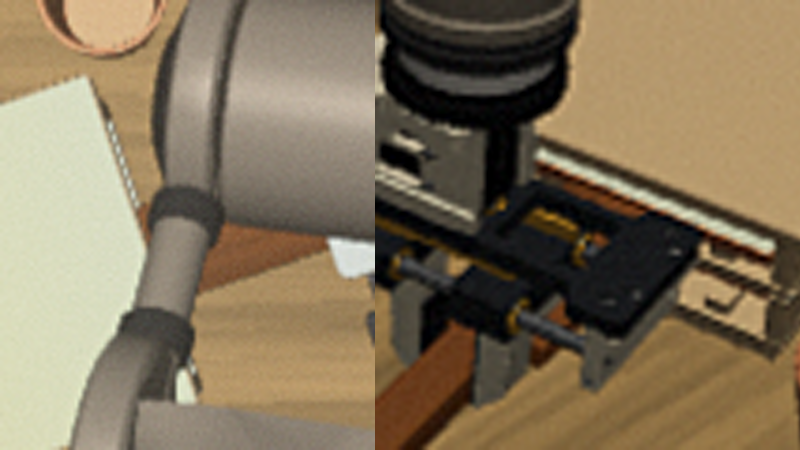

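```bash
python3 -m jog '[[-0.0075,0,0.0008,0,0,0,0],[-0.015,0,0.0016,0,0,0,0],[-0.015,0.005,-0.002,0,0,0,0],[-0.015,0.01,-0.005,0,0,0,0],[-0.015,0.01,-0.005,0,0,0,0],[-0.0075,0.01,-0.006,0,0,0,0],[-0.004,0.01,-0.0064,0,0,0,0],[-0.004,0.01,-0.0064,0,0,0,0]]' >/dev/null; python3 chk.py 2
python3 -m jog '[[0.002,0,0,0,0,0,0],[0.002,0,0,0,0,0,0],[0.002,0,0,0,0,0,0]]' >/dev/null; python3 chk.py 2
python3 -m jog '[[0.002,0,0,0,0,0,0],[0.002,0,0,0,0,0,0],[0.002,0,0,0,0,0,0]]' >/dev/null; python3 chk.py 2
```

```text
F -0.60 M [ 0.01  0.05 -0.05] along 0.0339 lat -0.0045 up 0.0021 t 19.72
F 0.47 M [-0.11  0.02  0.04] along 0.0342 lat -0.0045 up 0.0021 t 19.97
F 1.59 M [-0.28 -0.1   0.02] along 0.0347 lat -0.0044 up 0.0020 t 20.22
```

```bash
python3 -m jog '[[-0.0075,0,0.0008,0,0,0,0],[-0.0125,0.005,-0.001,0,0,0,0],[-0.0125,0.01,-0.0035,0,0,0,0],[-0.0125,0.01,-0.0035,0,0,0,0],[-0.006,0.01,-0.004,0,0,0,0],[0,0.01,-0.004,0,0,0,0],[0,0.01,-0.004,0,0,0,0]]' >/dev/null; python3 chk.py 2.5 &&
python3 -m jog '[[-0.0075,0,0.0008,0,0,0,0],[-0.0075,0,0.0008,0,0,0,0],[-0.002,0,0.0002,0,0,0,0],[0.0015,0,-0.0002,0,0,0,0],[0.0025,0,-0.0003,0,0,0,0],[0.0025,0,-0.0003,0,0,0,0]]' >/dev/null && python3 chk.py 2.5 &&
python3 -m jog '[[-0.0075,0,0.0008,0,0,0,0],[-0.0075,0,0.0008,0,0,0,0],[-0.002,0,0.0002,0,0,0,0],[0.0015,0,-0.0002,0,0,0,0],[0.0025,0,-0.0003,0,0,0,0],[0.0025,0,-0.0003,0,0,0,0]]' >/dev/null && python3 chk.py 2.5 &&
python3 -m jog '[[-0.0075,0,0.0008,0,0,0,0],[-0.0075,0,0.0008,0,0,0,0],[-0.002,0,0.0002,0,0,0,0],[0.0015,0,-0.0002,0,0,0,0],[0.0025,0,-0.0003,0,0,0,0],[0.0025,0,-0.0003,0,0,0,0]]' >/dev/null && python3 chk.py 2.5
```

```text
F 0.56 M [-0.1  -0.06 -0.06] along 0.0355 lat -0.0004 up 0.0036 t 20.8
F 3.04 M [-0.51 -0.11  0.06] along 0.0358 lat -0.0004 up 0.0037 t 21.3
```

```bash
python3 -m jog '[[-0.0075,0,0.0008,0,0,0,0],[-0.0075,0,0.0008,0,0,0,0],[-0.003,0,0.0003,0,0,0,0],[0,0,0,0,0,0,0],[0,0,0,0,0,0,0],[0,0,0,0,0,0,0]]' >/dev/null; python3 chk.py 9;python3 -m jog '[[0.0015,0,-0.0002,0,0,0,0],[0.0015,0,-0.0002,0,0,0,0],[0.0015,0,-0.0002,0,0,0,0]]' >/dev/null; python3 chk.py 5 && python3 -m jog '[[0.0015,0,-0.0002,0,0,0,0],[0.0015,0,-0.0002,0,0,0,0],[0.0015,0,-0.0002,0,0,0,0]]' >/dev/null && python3 chk.py 5
```

```text
F 2.48 M [-0.53 -0.17  0.07] along 0.0359 lat -0.0005 up 0.0036 t 21.8
F 5.32 M [-0.9  -0.24  0.04] along 0.0362 lat -0.0004 up 0.0036 t 22.05
```

```bash
python3 -m jog '[[-0.0075,0,0.0008,0,0,0,0],[-0.0125,0.01,0.0012,0,0,0,0],[-0.0125,0.025,0,0,0,0,0],[-0.0125,0.025,0,0,0,0,0],[-0.006,0.025,-0.001,0,0,0,0],[-0.0045,0.025,-0.001,0,0,0,0],[-0.0045,0.025,-0.001,0,0,0,0]]' >/dev/null; python3 chk.py 4;python3 -m jog '[[0.0015,0,-0.0002,0,0,0,0],[0.0015,0,-0.0002,0,0,0,0],[0.0015,0,-0.0002,0,0,0,0]]' >/dev/null; python3 chk.py 4 && python3 -m jog '[[0.0015,0,-0.0002,0,0,0,0],[0.0015,0,-0.0002,0,0,0,0],[0.0015,0,-0.0002,0,0,0,0]]' >/dev/null && python3 chk.py 4 &&  python3 -m jog '[[0.0015,0,-0.0002,0,0,0,0],[0.0015,0,-0.0002,0,0,0,0],[0.0015,0,-0.0002,0,0,0,0]]' >/dev/null && python3 chk.py 4
```

```text
F -0.14 M [ 0.    0.09 -0.01] along 0.0355 lat 0.0095 up 0.0041 t 22.63
F 0.91 M [-0.2  -0.08  0.08] along 0.0356 lat 0.0094 up 0.0042 t 22.88
F 3.53 M [-0.56 -0.21  0.07] along 0.0358 lat 0.0096 up 0.0043 t 23.13
F 4.85 M [-0.81 -0.24  0.13] along 0.0363 lat 0.0096 up 0.0043 t 23.38
```

```bash
python3 -m jog '[[-0.01,0,0.001,0,0,0,0],[-0.03,0,0.003,0,0,0,0],[-0.06,0,0.006,0,0,0,0],[-0.09,0,0.009,0,0,0,0],[-0.11,0,0,0,0,0,0],[-0.12,0,-0.05,0,0,0,0],[-0.12,0,-0.12,0,0,0,0],[-0.12,0,-0.2,0,0,0,0],[-0.12,0,-0.26,0,0,0,0],[-0.12,0,-0.28,0,0,0,0],[-0.12,0,-0.28,0,0,0,0]]'
cat >tile2.py <<'E'
from h import *
S=cams.read_camera("scene");h=cv2.cvtColor(S["img"],cv2.COLOR_BGR2HSV)
# tile glaze: greener/less saturated than the buff rack
o,ax=None,None
P=S["pose"];M=S["mtx"]
def proj(w):
    c=P[:3,:3].T@(w-P[:3,3]);return np.array([M[0,2]+M[0,0]*c[0]/-c[2],M[1,2]-M[1,1]*c[1]/-c[2]])
for lat in(-.06,-.04,-.02,0,.02,.04,.06):
    row=[]
    for a in np.arange(-.012,.052,.003):
        w=EDGE+a*E3+lat*N3;w[2]+=.003
        u,v=proj(w).round().astype(int);row.append("%d/%d"%(h[v,u,1],h[v,u,2]))
    print(lat,*row)
E
python3 tile2.py; python3 -c "
from h import *
print(tipnow())"
```

```text
time: 24.3
eef_pos: [0.6802, -0.123, 0.1763]
tcp_rot: [1.749, 2.451, -0.128]
force: [0.0, -0.2, -1.4]
opening: 0.28
finger_force: 40.0
-0.06 50/81 45/79 45/79 64/84 60/77 56/73 67/69 63/77 60/64 66/66 58/62 56/64 54/66 45/79 64/60 17/30 5/51 5/51 7/69 57/54 57/54 58/79
-0.04 83/98 81/79 102/70 209/44 245/50 223/56 223/56 200/70 193/103 193/103 200/102 194/100 194/100 199/110 158/42 61/21 16/48 3/73 7/74 65/78 204/111 204/111
-0.02 106/169 106/84 113/77 113/77 109/82 109/82 109/82 129/81 163/39 134/55 91/56 89/129 39/72 35/66 54/76 50/82 50/82 62/82 62/78 57/81 52/74 52/74
0 106/183 101/185 100/183 100/183 102/183 105/191 105/191 109/141 131/66 96/53 117/59 94/146 101/162 101/162 100/153 77/80 132/77 147/97 64/91 52/172 46/95 64/72
0.02 103/183 103/186 105/182 105/182 102/180 105/182 105/182 105/191 146/94 128/42 115/40 99/178 104/189 104/189 101/192 128/102 150/61 206/73 57/188 41/154 41/154 116/55
0.04 109/182 103/185 104/184 101/182 105/180 102/185 102/185 103/191 151/64 106/48 108/45 106/173 102/190 102/190 100/199 124/101 225/34 221/38 110/179 37/200 37/200 89/69
0.06 104/186 104/172 104/172 114/119 105/178 102/187 100/188 104/188 150/56 128/50 115/51 100/143 104/128 104/179 102/110 148/86 197/44 213/43 119/180 40/200 40/200 87/70
along 0.0058 lat 0.0095 up 0.1208
```

```bash
python3 - <<'E'
from h import *
from scipy.ndimage import map_coordinates
T=cams.read_camera("top");S=cams.read_camera("scene")
h=cv2.cvtColor(cv2.imread("pics/top0.png"),cv2.COLOR_BGR2HSV)
m=np.zeros(h.shape[:2],bool);m[135:230,205:265]=1
p=biggest(m&(h[...,1]<30)&(h[...,2]>150))[:,0]
d=np.array([onz(T,q,.0695) for q in p])-EDGE;a=d@np.r_[E3[:2],0];l=d@N3
for lo,hi in((-.05,-.035),(-.03,.02),(.03,.05),(.05,.07)):
    k=(l>lo)&(l<hi);print(lo,"top0 along",a[k].min().round(4))
P=S["pose"];M=S["mtx"]
def proj(w):
    c=P[:3,:3].T@(w-P[:3,3]);return M[0,2]+M[0,0]*c[0]/-c[2],M[1,2]-M[1,1]*c[1]/-c[2]
for n,im in(("scene0",cv2.imread("pics/scene0.png")),("now",S["img"])):
    g=im[...,0].astype(float)  # blue: glaze bright, body dark
    for lat in(-.06,-.045,.03,.04,.05,.06):
        al=np.arange(-.02,.06,.0005);uv=np.array([proj(EDGE+x*E3+lat*N3+[0,0,.003]) for x in al])
        v=map_coordinates(g,[uv[:,1],uv[:,0]],order=1)
        i=np.argmax(np.convolve(v,[1]*4+[-1]*4,"same")*((al>-.018)&(al<.058)));print(n,lat,"glaze edge",al[i].round(4),int(v[max(i-4,0)]),int(v[min(i+4,len(v)-1)]))
E
```

```text
-0.05 top0 along -0.0017
-0.03 top0 along -0.0017
0.03 top0 along -0.0008
0.05 top0 along -0.0007
scene0 -0.06 glaze edge 0.0015 34 125
scene0 -0.045 glaze edge 0.0015 30 120
scene0 0.03 glaze edge 0.002 35 126
scene0 0.04 glaze edge 0.0025 23 148
scene0 0.05 glaze edge 0.0015 26 120
scene0 0.06 glaze edge 0.0025 23 131
now -0.06 glaze edge 0.033 47 68
now -0.045 glaze edge 0.0325 44 69
now 0.03 glaze edge 0.0415 38 147
now 0.04 glaze edge 0.0415 36 135
now 0.05 glaze edge 0.042 26 164
now 0.06 glaze edge 0.041 29 134
```

```bash
python3 - <<'E'
from h import *
print(tipnow());tipto(-.01,lat=0,up=.0035);tipto(.030,lat=0,up=.0035)
E
```

```text
along 0.0064 lat 0.0085 up 0.1186
shift [ 0.0017 -0.0204  0.2882] turn [-0.0022 -0.0012 -0.    ] mm [  0.7  -8.1 115.3] deg [-0.13 -0.07 -0.  ]
shift [ 0.1013 -0.0204  0.2783] turn [-0.0022 -0.0012 -0.    ] mm [ 40.5  -8.2 111.3] deg [-0.13 -0.07 -0.  ]
```

```bash
python3 -m jog '[[0,-0.01,0.06,0,0,0,0],[0,-0.02,0.14,0,0,0,0],[0,-0.02,0.22,0,0,0,0],[0.002,-0.02,0.27,0,0,0,0],[0.01,-0.02,0.287,0,0,0,0],[0.03,-0.02,0.285,0,0,0,0],[0.055,-0.02,0.283,0,0,0,0],[0.08,-0.02,0.281,0,0,0,0],[0.095,-0.02,0.279,0,0,0,0],[0.101,-0.02,0.278,0,0,0,0],[0.101,-0.02,0.278,0,0,0,0],[0.101,-0.02,0.278,0,0,0,0]]' >/dev/null; python3 chk.py 3
```

```text
F 0.60 M [ 0.07  0.01 -0.01] along 0.0296 lat 0.0019 up 0.0066 t 25.45
```

```bash
python3 -m jog '[[-0.005,-0.004,0.0075,0,0,0,0],[-0.005,-0.004,0.0075,0,0,0,0],[-0.005,-0.004,0.0075,0,0,0,0]]' >/dev/null; python3 chk.py 3 && python3 -m jog '[[0.006,0,-0.0006,0,0,0,0],[0.012,0,-0.0012,0,0,0,0],[0.0165,0,-0.0017,0,0,0,0],[0.0165,0,-0.0017,0,0,0,0]]' >/dev/null; python3 chk.py 3
```

```text
F -0.12 M [ 0.01  0.06 -0.06] along 0.0266 lat -0.0004 up 0.0027 t 25.7
F -0.41 M [ 0.04  0.02 -0.03] along 0.0343 lat -0.0001 up 0.0030 t 26.03
```

Now the confirming tap, in small force-checked increments.

```bash
python3 -m jog '[[0.0025,0,-0.0003,0,0,0,0],[0.0025,0,-0.0003,0,0,0,0],[0.0025,0,-0.0003,0,0,0,0]]' >/dev/null; python3 chk.py 5 && python3 -m jog '[[0.0015,0,-0.0002,0,0,0,0],[0.0015,0,-0.0002,0,0,0,0],[0.0015,0,-0.0002,0,0,0,0]]' >/dev/null; python3 chk.py 5 && python3 -m jog '[[0.0015,0,-0.0002,0,0,0,0],[0.0015,0,-0.0002,0,0,0,0],[0.0015,0,-0.0002,0,0,0,0]]' >/dev/null; python3 chk.py 5 && python3 -m jog '[[0.0015,0,-0.0002,0,0,0,0],[0.0015,0,-0.0002,0,0,0,0],[0.0015,0,-0.0002,0,0,0,0]]' >/dev/null; python3 chk.py 5 && python3 -m jog '[[0.0015,0,-0.0002,0,0,0,0],[0.0015,0,-0.0002,0,0,0,0],[0.0015,0,-0.0002,0,0,0,0]]' >/dev/null; python3 chk.py 5
```

```text
F -0.22 M [-0.03  0.04 -0.07] along 0.0348 lat -0.0001 up 0.0031 t 26.28
F 0.71 M [-0.1   0.07 -0.01] along 0.0353 lat -0.0001 up 0.0031 t 26.53
F 2.78 M [-0.48 -0.18  0.03] along 0.0355 lat 0.0000 up 0.0032 t 26.78
F 4.65 M [-0.82 -0.17  0.1 ] along 0.0359 lat -0.0000 up 0.0032 t 27.03
F 5.73 M [-0.97 -0.27  0.1 ] along 0.0364 lat -0.0000 up 0.0032 t 27.28
```

```bash
python3 -m jog '[[-0.01,0,0.001,0,0,0,0],[-0.03,0,0.003,0,0,0,0],[-0.06,0,0.006,0,0,0,0],[-0.09,0,0.009,0,0,0,0],[-0.11,0,0,0,0,0,0],[-0.12,0,-0.05,0,0,0,0],[-0.12,0,-0.1,0,0,0,0],[-0.12,0,-0.15,0,0,0,0],[-0.12,0,-0.18,0,0,0,0],[-0.12,0,-0.18,0,0,0,0]]'
python3 - <<'E'
from h import *
go([.532,-.2766,.09],frame(np.radians(109.6),0))
E
```

```text
time: 28.12
eef_pos: [0.6734, -0.1316, 0.1363]
tcp_rot: [1.749, 2.45, -0.127]
force: [0.6, -0.2, -0.2]
opening: 0.281
finger_force: 40.0
shift [-0.2078 -0.4529  0.1466] turn [ 0.0048  0.1469 -0.0105] mm [ -83.1 -181.1   58.6] deg [ 0.29  8.81 -0.63]
```

```bash
python3 -m jog '[[-0.02,-0.06,0,0,0.02,0,0],[-0.06,-0.14,0,0,0.06,0,0],[-0.1,-0.22,0,0,0.1,-0.005,0],[-0.15,-0.3,0,0.002,0.14,-0.01,0],[-0.19,-0.38,0.03,0.005,0.147,-0.01,0],[-0.208,-0.43,0.08,0.005,0.147,-0.01,0],[-0.208,-0.453,0.12,0.005,0.147,-0.01,0],[-0.208,-0.453,0.147,0.005,0.147,-0.01,0],[-0.208,-0.453,0.147,0.005,0.147,-0.01,0],[-0.208,-0.453,0.147,0.005,0.147,-0.01,0],[-0.208,-0.453,0.147,0.005,0.147,-0.01,0]]'
python3 - <<'E'
from h import *
go([.532,-.2766,-.0275],frame(np.radians(109.6),0))
E
```

```text
time: 29.03
eef_pos: [0.5312, -0.2755, 0.0873]
tcp_rot: [-1.807, -2.564, 0.003]
force: [0.0, -0.8, -1.1]
opening: 0.278
finger_force: 40.0
shift [-0.0038  0.0021  0.287 ] turn [-0.0041 -0.0023  0.0009] mm [ -1.5   0.8 114.8] deg [-0.25 -0.14  0.05]
```

```bash
python3 -m jog '[[0,0,0.03,-0.002,-0.002,0,0],[0,0,0.08,-0.004,-0.002,0,0],[0,0,0.13,-0.004,-0.002,0,0],[0,0,0.18,-0.004,-0.002,0,0],[0,0,0.22,-0.004,-0.002,0,0],[0,0,0.25,-0.004,-0.002,0,0],[0,0,0.265,-0.004,-0.002,0,0],[0,0,0.273,-0.004,-0.002,0,0],[0,0,0.277,-0.004,-0.002,0,0],[0,0,0.28,-0.004,-0.002,0,0],[0,0,0.28,-0.004,-0.002,0,0]]'
python3 -m jog '[[0,0,0.002,0,0,0,0],[0,0,0.003,0,0,0,0],[0,0,0.003,0,0,0,0]]'
python3 -m jog '[[0,0,0.002,0,0,0,0],[0,0,0.003,0,0,0,0],[0,0,0.003,0,0,0,0]]'
```

```text
time: 29.95
eef_pos: [0.5299, -0.2762, -0.0245]
tcp_rot: [-1.811, -2.567, 0.0]
force: [-0.6, -0.5, -1.3]
opening: 0.28
finger_force: 40.0
time: 30.2
eef_pos: [0.5295, -0.276, -0.0261]
tcp_rot: [-1.811, -2.566, 0.0]
force: [-0.3, -0.0, -2.8]
opening: 0.274
finger_force: 40.0
time: 30.45
eef_pos: [0.5293, -0.2759, -0.0277]
tcp_rot: [-1.81, -2.565, 0.0]
force: [0.1, 0.3, -1.4]
opening: 0.285
finger_force: 40.0
```

```bash
python3 -m jog '[[0,0,0.001,0,0,0,0],[0,0,0.002,0,0,0,0],[0,0,0.002,0,0,0,0],[0,0,0.002,0,0,0,0]]'
python3 -m jog '[[0,0,0,0,0,0,0.35],[0,0,0,0,0,0,0.45],[0,0,0,0,0,0,0.6],[0,0,0,0,0,0,0.8],[0,0,0,0,0,0,1],[0,0,0,0,0,0,1],[0,0,0,0,0,0,1],[0,0,0,0,0,0,1],[0,0,0,0,0,0,1],[0,0,0,0,0,0,1],[0,0,0,0,0,0,1]]'
python3 -m jog '[[0,0,-0.03,0,0,0,1],[0,0,-0.08,0,0,0,1],[0,0,-0.16,0,0,0,1],[0,0,-0.24,0,0,0,1],[0,0,-0.32,0,0,0,1],[0,0,-0.4,0,0,0,1],[0,0,-0.46,0,0,0,1],[0,0,-0.5,0,0,0,1],[0,0,-0.5,0,0,0,1],[0,0,-0.5,0,0,0,1]]'
python3 - <<'E'
from h import *
c=cams.read_camera("wrist");s=r.state()
P=np.eye(4);P[:3,:3]=Ro.from_rotvec(s["tcp_rot"]).as_matrix();P[:3,3]=s["eef_pos"];P=P@c["tool_from_camera"]
h=cv2.cvtColor(c["img"],cv2.COLOR_BGR2HSV);m=((h[...,0]<=15)&(h[...,1]>145)).astype(np.uint8);m[:,380:]=0
m=cv2.morphologyEx(m,cv2.MORPH_OPEN,np.ones((3,3)));p=biggest(m)[:,0]
W=np.array([onz(c,q,.018,P)[:2]*1000 for q in p],np.float32);print(cv2.minAreaRect(W),p.min(0),p.max(0))
S=cams.read_camera("scene")["img"].astype(int);S0=cv2.imread("pics/scene0.png").astype(int)
d=np.abs(S-S0).max(2);
for n,b in(("jar",(255,245,292,292)),("low",(312,213,346,248)),("tall",(200,278,236,326)),("post",(362,186,384,218)),("cover",(280,135,345,180))):
    print(n,(d[b[1]:b[3],b[0]:b[2]]>40).mean().round(3))
E
```

```text
time: 30.78
eef_pos: [0.5294, -0.2759, -0.0284]
tcp_rot: [-1.811, -2.566, 0.0]
force: [-0.1, -0.0, -0.3]
opening: 0.278
finger_force: 40.0
time: 31.7
eef_pos: [0.5293, -0.2759, -0.0284]
tcp_rot: [-1.811, -2.566, 0.0]
force: [-0.3, 0.3, 0.1]
opening: 0.988
finger_force: 0.0
time: 32.53
eef_pos: [0.5299, -0.2762, 0.1728]
tcp_rot: [1.811, 2.566, -0.0]
force: [-0.3, 0.4, -0.8]
opening: 0.997
finger_force: 0.0
((521.6508178710938, -258.7923583984375), (54.4863166809082, 257.1219177246094), 19.673954010009766) [229  29] [282 259]
jar 0.0
low 0.0
tall 0.0
post 0.0
cover 0.0
```

```bash
python3 tile2.py | tail -3 | cut -c1-400
```

```text
0.02 101/187 101/184 104/181 104/181 103/180 101/186 101/186 104/189 149/94 106/41 119/43 101/179 100/188 100/188 103/190 128/98 149/65 201/71 59/189 40/152 40/152 134/57
0.04 107/181 102/187 102/185 102/182 99/182 103/183 103/183 105/192 143/68 109/49 95/51 102/175 100/191 100/191 105/185 132/95 208/38 221/38 109/180 34/200 34/200 92/69
0.06 107/184 104/169 104/169 110/123 105/175 99/185 102/188 105/190 138/59 125/45 112/48 98/145 99/129 103/180 110/111 144/87 209/39 255/22 116/181 37/199 37/199 91/70
```

Paddle lies flat, the bystanders and rack are unmoved, and the tile is where the last tap left it. Handing in.

```bash
python3 -c "
from rig import r
print(r.sign_off())"
```

```text
the job is handed in; nothing more can be done
None
```

I tapped the tile in until it bore on the padded stop, a few mm inside the mouth; the paddle lies flat clear of the rack, beakers, jar and post unmoved, but just before the stop I briefly felt about 5 N of stiff resistance, probably the blade's lower edge on the rack front, and raised the blade to clear it.

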